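# Crack open the stuck lid of the dry box

## Task

The clear lid of the grey dry box is locked and stuck on its rubber seal. Press the lock knob down, turn it counter-clockwise as far as it goes, then pull the lid up at its black bar handle until the seal lets go, without letting the lid jump more than about 40 mm open at its front edge. Finish while still holding the lid with the gripper, its front edge about 20 mm open, and leave everything around the box where it is.

Things in the scene. Friction and masses are not known exactly. Their poses are not given: they have to be found in the camera images.
- dry_box: Grey box fixed to the table, 160 mm deep (x), 230 mm wide (y). Origin on the table under its middle; x from front to back (hinge side), y to the left seen from the front, z up. Left part (y -0.034 to +0.104): chamber 60 mm high with a hinged clear lid. Right part (y -0.1185 to -0.0365): console, top 50 mm above the table, with the lock knob's axis at x -0.030, y -0.075.
- knob_grip (a point): Middle of the lock knob's black grip bar, on the turning axis, 96.5 mm above the table when up, 13 mm below the bar's top, 13 mm above the round skirt (44 mm across) under it. Bar: 12 mm thick (point x), 40 mm long (y), along the box's y at the start. Turns and sinks with the knob. A steel finger below points to the point's +y and lies over a tongue of the lid while locked.
- lock_press (a joint): Travel of the lock knob, m: 0 up, 0.007 fully pressed. A spring pushes it up with 3 N at the top and 6.5 N at the bottom.
- lock_turn (a joint): Turn of the lock knob, rad: 0 locked, grows counter-clockwise seen from above, stop at 1.3. With the knob up it turns less than 0.1 rad; pressed more than about 5 mm down it turns (under 0.1 N m), and past about 1.2 it springs up by itself and is caught there. The lid is free from about 0.95.
- bar_grip (a point): Point on the lid's black bar handle, on its middle line, 83.5 mm above the table with the lid shut, 12 mm below the bar's top. The bar is 12 mm thick (point x) and 60 mm long (y); its sides are free from 72 to 95 mm above the table (a flange 18 mm thick lies below). Tilts with the lid: x to the hinge, z out of the lid.
- lid_edge (a point): Middle of the lid's front edge, 160 mm from the hinge line, at half the lid's thickness (7 mm), 64 mm above the table when shut.
- lid_hinge (a point): Point on the lid's hinge axis (the box's y), 64 mm above the table at the back of the box; the bar handle's middle stands 145 mm in front of it.
- lid_angle (a joint): Opening of the lid, rad: 0 shut, grows as the front rises; the front edge is 160 mm x sin(angle) open. The seal resists a pull at the bar with a peak of about 12 to 22 N (it differs each time) at the very start, fading over the first 6 mm of lift; then only the lid's weight and slight drag remain (2 to 4 N at the bar). Let go, it falls shut.
- dry_lid: The clear lid with its aluminium frame, 155 x 136 mm, and the black bar handle; origin on the hinge axis in the lid's middle plane, x to the back, z out of the lid.
- push_fitting: Bystander: brass and black push-in fitting, 32 mm long, lying on the console's top behind the knob.
- test_block: Bystander: aluminium test block 44x50x18 mm on the table right of the box.
- moulded_cap: Bystander: small translucent moulded cap 20x20x12 mm on the table in front of the box.
- screwdriver: Bystander: screwdriver 168 mm long lying on the table at the front left.
- oil_bottle: Bystander: oil bottle, 125 mm tall, standing at the back left.
- marker: Bystander: marker pen 125 mm long lying at the front right.

How it is judged:
On the way, in this order (a step that is already met when the one before it is completed fails the run):
1. the lock knob is pressed down (value of joint lock_press above 0.004 m), for 0.05 s.
2. the lock knob is turned counter-clockwise to its stop (value of joint lock_turn above 1.1 rad), for 0.1 s.
3. the lid has broken free of its seal (value of joint lid_angle above 0.05 rad), for 0.1 s.
At the end, for the whole second after the job is handed in: The fingers hold the lid (contact force over 0.5 N) and keep it still (under 0.05 rad/s) between 0.065 and 0.2 rad open (front edge 10 to 32 mm open), with the lock knob turned past 1.1 rad (value of joint lid_angle between 0.065 and 0.2 rad and velocity of joint lid_angle between -0.05 and 0.05 rad/s and contact force between the fingers and dry_lid above 0.5 N and value of joint lock_turn above 1.1 rad); the arm keeps its last pose, push and grip.
It fails at once if the lid jumped more than 47 mm open at its front edge (0.3 rad) (value of joint lid_angle above 0.3 rad).
It fails at once if a bystander was moved by more than 30 mm (distance of any of push_fitting, test_block, moulded_cap, screwdriver, oil_bottle, marker from where it was at the start of the episode above 0.03 m).
It also fails if it takes over 48 s, if anything falls off the work surface, if the arm or the gripper's body presses on something with over 40 N, if the wrist force passes 120 N, or if a joint passes its speed limit or range.

## Robot

A 6-joint arm with a two-finger parallel gripper is mounted at the origin on a cart in front of the work surface, level with it; the furniture and walls round the work are solid. World frame = base frame: x ahead of the robot, y to its left, z up, the work surface at z = 0. Lengths are in m, angles in rad, forces in N, time in s.
With the tool pointing down it reaches from about 0.325 to 0.9 m from the base axis. Payload 6.1 kg.
Tool frame: the origin (TCP) lies midway between the tips of the shut fingers; the grasp point (between the pads) lies 19 mm behind it (robot.grip_point_offset is the distance from the TCP to the grasp point, in m); y points along the fingers, x is the direction in which the jaws open and shut, and the axes are right-handed (so a half turn about y gives the same grasp; the last joint's range is limited). The gripper opens to 85 mm and grips with 20 to 120 N. Pads are 22 mm wide; open, the fingers measure 114 mm over their backs; the gripper's body (76 mm by 85 mm) begins 54 mm behind the grasp point. The pads swing forward as they close: fully open they stand 13 mm farther back than shut.
Start: joints at [1.081, 0.22, 1.526, -0, 1.395, -0.126], TCP at [0.222, 0.584, 0.231] pointing down, gripper open.
Joint ranges: [-2.98, 2.98], [-0.91, 2.08], [0.09, 2.57], [-1.24, 4.39], [0.2, 2.65], [-2.68, 2.68]. Speed limits (rad/s): [2.57, 2.57, 3.01, 3.14, 3.14, 3.14].

## Interface

Orientations are given as a unit quaternion [x, y, z, w].
In Python, from station import robot gives the robot as it stands.
- The arm moves only by the tool play_rows, never from a script. Its argument "steps" is a list of rows, each an object with "jaw": the finger opening in m, from 0 to 0.0854; "offset": the shift along the world's x, y, z in m, a list of three; "delta_rot": the turn, a rotation vector about the world's x, y, z in rad, a list of three. A call has 1 to 8 rows; each row shifts and turns the commanded pose from where the row before left it; what a row does not reach is not made up. A row lasts 1/10 s, in which the tool goes at most 50 mm and 8.59 degrees, less where a joint would pass 70% of its speed; a pose out of reach is approached as far as the arm can. A call with a gripper value outside its range is refused whole. The fingers move at their own pace and stop on an object; "newtons" is the grip in N (left out, the last holds). Time passes only in rows, so rows that do not move let the fingers close. It gives the time, the measured TCP pose, the force and the opening at its end, in the units of the state.
- robot.get_obs(): the state, without advancing time (a new reading comes with each control period).
- robot.get_image(name): name is "side" or "top" or "wrist"; returns (picture, depth): 384x512x3 uint8, red, green, blue; 384x512 float32, m along the optical axis (not along the pixel's ray), 0 where there is no reading.
- robot.calibration(name): a dict with "K" (3x3 intrinsics, pixels), "position" and "rotation" of the camera in the world; the wrist camera has in their place "T_tool_cam" (4x4, takes a point from camera to tool coordinates, whose origin is the TCP and whose axes are the tool frame's). Camera axes: x right, y up, looking along -z (the intrinsics and any distortion apply to the point x, -y, -z); pixel columns grow to the right and rows downward; lengths in m; the calibration is good to about 2 mm. The wrist camera is an equidistant fisheye: a pixel r from the principal point sees the ray r / f radians off the axis. A picture is of the moment at which its call begins: read the wrist's pose just before it. calibration takes no time and is no camera call.
- robot.hand_in(): hands the job in, once; it reports no verdict.
Trained networks look in the newest picture that a camera, given by its name, has taken for a name from the list of things; names that differ only in an ending like _2 or _b are one class to them, and where a whole thing is asked for, a point or a joint stands for the part that bears it (a point fixed in the world has none). Each returns a list of dicts, best first, with "p" (0 to 1); they miss things now and then, are a little off and sometimes report something else, mostly with a low value. They report only what shows in the picture. A call takes as long as a camera call.
- robot.outline_of(thing, camera): "pixels" (384x512 bool, what is visible of it) and "centre" ([column, row] in pixels, amid what is visible of it).
The state is a dict: "t": time; "q": joint angles; "dq": joint speeds; "tau": joint torques, N m; "eef_pos": TCP position; "orientation": TCP orientation; "force": force on the tool from outside, world axes, zero at the start; "ft_torque": the same for the moment, N m; "opening": opening from 0.0 (shut) to 1.0 (fully open).
Only numpy, scipy, OpenCV 4.12 (cv2) and the standard library are available. Lean on these libraries where they do the work, as an engineer would, in place of code of your own. Each camera call takes 0.05 s, during which the arm holds its last target. There are 200 camera calls.

## Working session

There is one attempt and no reset: what is moved stays moved. The work goes in short steps, Python scripts to look and compute and a tool call to move; the robot and the scene stay as the last step left them, time stands still between calls to the robot, and variables do not carry over. Pictures are saved under pics/ and viewed, about 8 in all and at most 12, crops included, and the job is handed in when it is done.

Besides the shell and the picture viewer there is one more tool, called after "Request:" as name([rows], argument=value, ...), one row to a line, values as JSON. play_rows: Moves the arm, as the interface text tells. Its arguments: {"type":"object","properties":{"steps":{"type":"array","items":{"type":"object","properties":{"jaw":{"type":"number"},"offset":{"type":"array","items":{"type":"number"}},"delta_rot":{"type":"array","items":{"type":"number"}}}}},"newtons":{"type":"number"}},"required":["steps"]}

```bash
mkdir -p pics; cat > h.py <<'E'
import numpy as np, cv2
from station import robot
def pts(cam,d,mask=None):
    c=robot.calibration(cam);K=np.array(c["K"]);
    v,u=np.nonzero((d>0) if mask is None else (mask&(d>0)))
    z=d[v,u];P=np.stack([(u-K[0,2])/K[0,0]*z,-(v-K[1,2])/K[1,1]*z,-z],1)
    R=np.array(c["rotation"]);
    return P@R.T+np.array(c["position"]),u,v
E
python3 - <<'E'
from h import *
o=robot.get_obs();print(o["eef_pos"],o["orientation"],o["force"],o["opening"],robot.grip_point_offset)
print(robot.calibration("top"));print(robot.calibration("side"))
ims=[]
for cam in("top","side"):
    im,d=robot.get_image(cam);ims.append(im[:,:,::-1].copy())
    np.savez(f"{cam}.npz",im=im,d=d)
    for n in("knob_grip","bar_grip","dry_lid","dry_box"):
        r=robot.outline_of(n,cam)
        for x in r[:2]:
            P,u,v=pts(cam,d,x["pixels"])
            if len(P): print(cam,n,round(x["p"],2),np.round(x["centre"]),np.median(P,0).round(4),P.min(0).round(3),P.max(0).round(3),len(P))
cv2.imwrite("pics/a.png",cv2.resize(np.hstack(ims),(800,300)))
cv2.imwrite("pics/top.png",cv2.resize(ims[0],(800,600)))
E
```

```text
[0.22210712 0.5835698  0.23019275] [ 0.58251464  0.4007103  -0.40191303 -0.581871  ] [-0.86617992 -0.06065504 -0.97100968] 0.9999362855171089 0.0187
{'K': array([[454.54605863,   0.        , 255.70112845],
       [  0.        , 454.54605863, 190.03868794],
       [  0.        ,   0.        ,   1.        ]]), 'position': array([0.31856051, 0.04348658, 1.13188644]), 'rotation': array([ 0.07637679, -0.07327895, -0.66586102,  0.73852954])}
{'K': array([[355.4693611 ,   0.        , 260.91454219],
       [  0.        , 355.4693611 , 195.79967194],
       [  0.        ,   0.        ,   1.        ]]), 'position': array([ 0.32247381, -0.62185459,  0.71617823]), 'rotation': array([ 0.40384568, -0.05193046, -0.13440395,  0.90340881])}Traceback (most recent call last):
  File "<stdin>", line 11, in <module>
  File "h.py", line 8, in pts
    return P@R.T+np.array(c["position"]),u,v
           ~^~~~
ValueError: matmul: Input operand 1 has a mismatch in its core dimension 0, with gufunc signature (n?,k),(k,m?)->(n?,m?) (size 4 is different from 3)
```

```bash
sed -i 's/R=np.array(c\["rotation"\]);/R=Rot.from_quat(c["rotation"]).as_matrix()/; 1a from scipy.spatial.transform import Rotation as Rot' h.py
python3 - <<'E'
from h import *
o=robot.get_obs();print(Rot.from_quat(o["orientation"]).as_matrix().round(3))
ims=[]
for cam in("top","side"):
    im,d=robot.get_image(cam);ims.append(im[:,:,::-1].copy())
    np.savez(f"{cam}.npz",im=im,d=d)
    for n in("knob_grip","bar_grip","dry_lid","dry_box"):
        r=robot.outline_of(n,cam)
        for x in r[:2]:
            P,u,v=pts(cam,d,x["pixels"])
            if len(P): print(cam,n,round(x["p"],2),np.round(x["centre"]),np.median(P,0).round(4),P.min(0).round(3),P.max(0).round(3),len(P))
            np.savez(f"m_{cam}_{n}.npz",m=r[0]["pixels"])
cv2.imwrite("pics/top.png",cv2.resize(ims[0],(800,600)))
cv2.imwrite("pics/side.png",cv2.resize(ims[1],(800,600)))
E
```

```text
[[ 0.356 -0.001 -0.935]
 [ 0.935 -0.002  0.356]
 [-0.002 -1.     0.   ]]
top knob_grip 0.58 [331. 194.] [ 0.5446 -0.1239  0.084 ] [ 0.527 -0.145  0.075] [ 0.569 -0.104  0.112] 259
top bar_grip 0.57 [287. 179.] [ 0.5751 -0.0155  0.0646] [ 0.5   -0.089  0.006] [0.656 0.054 0.099] 3526
top bar_grip 0.21 [301. 186.] [ 0.5719 -0.0516  0.0631] [ 0.499 -0.181 -0.01 ] [0.687 0.061 0.112] 6162
top dry_lid 0.87 [291. 181.] [ 0.576  -0.0163  0.0646] [ 0.5   -0.093 -0.003] [0.676 0.053 0.099] 3529
top dry_box 0.66 [304. 188.] [ 0.5707 -0.051   0.0633] [ 0.499 -0.17  -0.005] [0.677 0.059 0.112] 5887
side knob_grip 0.74 [297. 239.] [ 0.5463 -0.1324  0.0851] [ 0.53  -0.148  0.058] [ 0.572 -0.081  0.112] 282
side bar_grip 0.82 [293. 217.] [ 0.5791 -0.0248  0.0668] [ 0.502 -0.108 -0.002] [0.693 0.053 0.11 ] 2259
side dry_lid 0.87 [293. 215.] [ 0.5779 -0.0252  0.0668] [ 0.502 -0.108 -0.002] [0.694 0.053 0.11 ] 2285
side dry_box 0.64 [298. 235.] [ 0.5696 -0.0843  0.0614] [ 0.501 -0.173  0.007] [0.664 0.053 0.112] 5213
side dry_box 0.2 [252. 251.] [ 0.4595 -0.0522  0.0058] [ 0.45  -0.059  0.001] [ 0.47  -0.041  0.015] 49
```

View pics/top.png

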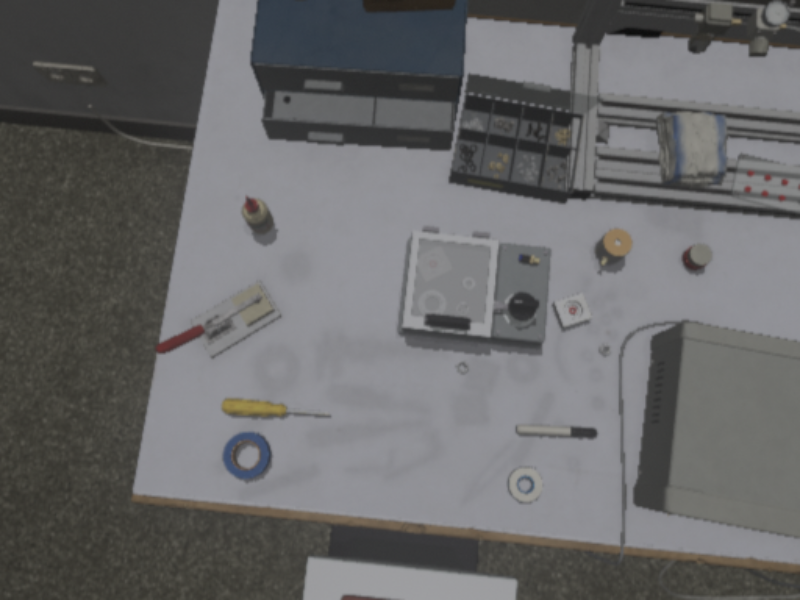

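View pics/side.png

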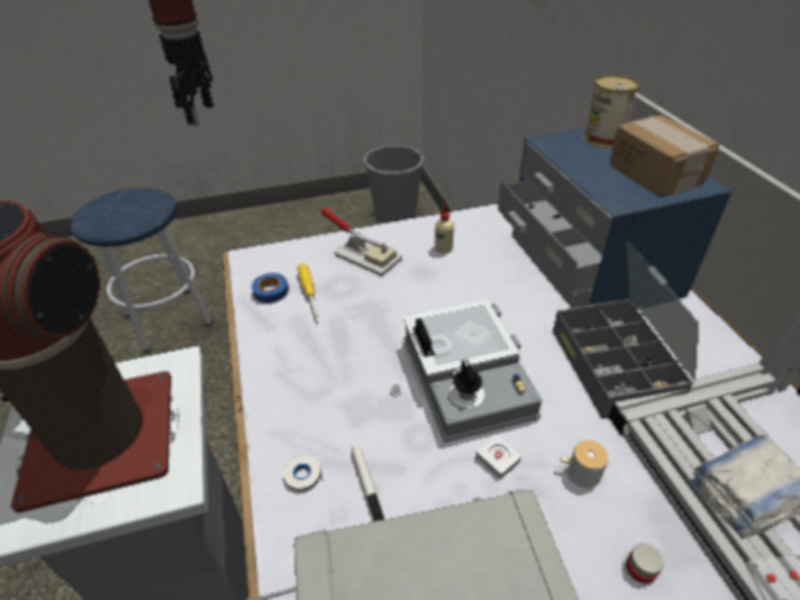

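The top view shows the box roughly square to the base, with the bar at (447,322), the knob at (520,305), the fitting at (530,260), and the block close to the right of the box at (572,310). Next I'll fit the box pose.

```bash
python3 - <<'E'
from h import *
for cam in("top","side"):
    d=np.load(cam+".npz")["d"];P,u,v=pts(cam,d)
    s=(P[:,0]>.48)&(P[:,0]<.70)&(P[:,1]>-.19)&(P[:,1]<.08)
    t=P[s]; print(cam,"table z",np.median(P[(P[:,0]>.4)&(P[:,0]<.48)&(abs(P[:,1])<.1)][:,2]))
    b=t[(t[:,2]>.042)&(t[:,2]<.075)]
    r=cv2.minAreaRect(b[:,:2].astype(np.float32)*1000);print("box",r,len(b))
    k=t[(t[:,2]>.103)];print("knobtop",len(k),k.mean(0).round(4),k.min(0).round(3),k.max(0).round(3),cv2.minAreaRect(k[:,:2].astype(np.float32)*1000))
    a=t[(t[:,2]>.086)&(t[:,2]<.1)&(t[:,1]>-.075)];print("bar",len(a),a.mean(0).round(4),a.min(0).round(3),a.max(0).round(3),cv2.minAreaRect(a[:,:2].astype(np.float32)*1000))
    c,sv,vt=np.linalg.svd((a-a.mean(0))[:,:2]);print("bardir",vt if 0 else sv[:2] if 0 else np.linalg.svd((a-a.mean(0))[:,:2],full_matrices=False)[2][0], np.linalg.svd((k-k.mean(0))[:,:2],full_matrices=False)[2][0])
E
```

```text
top table z -0.002788337551377862
box ((582.49951171875, -58.402984619140625), (222.12779235839844, 165.69561767578125), 89.56636810302734) 5218
knobtop 88 [ 0.549  -0.1246  0.1069] [ 0.543 -0.145  0.103] [ 0.556 -0.105  0.112] ((549.3126220703125, -124.85421752929688), (39.629051208496094, 12.349019050598145), 89.14879608154297)
bar 137 [ 0.5147 -0.0152  0.0923] [ 0.509 -0.044  0.087] [0.521 0.014 0.099] ((515.0669555664062, -15.046714782714844), (58.82600784301758, 12.391789436340332), 89.53287506103516)
bardir [-0.00997798 -0.99995022] [ 0.00424105 -0.99999101]
side table z -0.0005648672991674375
box ((583.661376953125, -58.49037170410156), (225.1335906982422, 164.32867431640625), 89.45132446289062) 4099
knobtop 82 [ 0.5504 -0.1291  0.1084] [ 0.545 -0.147  0.104] [ 0.557 -0.108  0.112] ((550.9576416015625, -127.07569885253906), (38.90221405029297, 12.309870719909668), 89.79013061523438)
bar 101 [ 0.5159 -0.0188  0.0938] [ 0.511 -0.046  0.086] [0.524 0.014 0.098] ((516.8363647460938, -16.475738525390625), (59.80668258666992, 12.441508293151855), 88.43727111816406)
bardir [-0.00251153 -0.99999685] [-0.01341371 -0.99991003]
```

Request:
play_rows([
  {"jaw": 0.045, "offset": [0.0205, -0.0443, 0], "delta_rot": [0, 0, -0.0755]},
  {"jaw": 0.045, "offset": [0.0205, -0.0443, 0], "delta_rot": [0, 0, -0.0755]},
  {"jaw": 0.045, "offset": [0.0205, -0.0443, 0], "delta_rot": [0, 0, -0.0755]},
  {"jaw": 0.045, "offset": [0.0205, -0.0443, 0], "delta_rot": [0, 0, -0.0755]},
  {"jaw": 0.045, "offset": [0.0205, -0.0443, 0], "delta_rot": [0, 0, -0.0755]},
  {"jaw": 0.045, "offset": [0.0205, -0.0443, 0], "delta_rot": [0, 0, -0.0755]},
  {"jaw": 0.045, "offset": [0.0205, -0.0443, 0], "delta_rot": [0, 0, -0.0755]},
  {"jaw": 0.045, "offset": [0.0205, -0.0443, 0], "delta_rot": [0, 0, -0.0755]},
])

```text
t: 1.4
eef_pos: [0.3869, 0.228, 0.2317]
orientation: [-0.675, -0.21, 0.209, 0.676]
force: [-0.2, -0.6, -0.6]
opening: 0.525
```

Request:
play_rows([
  {"jaw": 0.045, "offset": [0.0205, -0.0443, 0], "delta_rot": [0, 0, -0.0755]},
  {"jaw": 0.045, "offset": [0.0205, -0.0443, 0], "delta_rot": [0, 0, -0.0755]},
  {"jaw": 0.045, "offset": [0.0205, -0.0443, 0], "delta_rot": [0, 0, -0.0755]},
  {"jaw": 0.045, "offset": [0.0205, -0.0443, 0], "delta_rot": [0, 0, -0.0755]},
  {"jaw": 0.045, "offset": [0.0205, -0.0443, 0], "delta_rot": [0, 0, -0.0755]},
  {"jaw": 0.045, "offset": [0.0205, -0.0443, 0], "delta_rot": [0, 0, -0.0755]},
  {"jaw": 0.045, "offset": [0.0205, -0.0443, 0], "delta_rot": [0, 0, -0.0755]},
  {"jaw": 0.045, "offset": [0.0205, -0.0443, 0], "delta_rot": [0, 0, -0.0755]},
])

```text
t: 2.2
eef_pos: [0.551, -0.1268, 0.2315]
orientation: [0.707, -0.001, 0.002, -0.707]
force: [0.3, -0.0, 0.3]
opening: 0.527
```

Request:
play_rows([
  {"jaw": 0.045, "offset": [0, 0, -0.03], "delta_rot": [0, 0, 0]},
  {"jaw": 0.045, "offset": [0, 0, -0.03], "delta_rot": [0, 0, 0]},
  {"jaw": 0.045, "offset": [0, 0, 0], "delta_rot": [0, 0, 0]},
])

```text
t: 2.5
eef_pos: [0.5473, -0.1241, 0.1665]
orientation: [-0.706, 0.004, 0.002, 0.708]
force: [-0.5, 0.8, -0.1]
opening: 0.526
```

```bash
cat >> h.py <<'E'
def wpts(d,o):
    c=robot.calibration("wrist");K=np.array(c["K"]);T=np.array(c["T_tool_cam"])
    v,u=np.nonzero(d>0);x=(u-K[0,2])/K[0,0];y=(v-K[1,2])/K[1,1];r=np.hypot(x,y)
    ok=r<1.3;u,v,x,y,r=u[ok],v[ok],x[ok],y[ok],r[ok]
    z=d[v,u];s=np.tan(r)/np.maximum(r,1e-9)*z
    P=np.stack([x*s,-y*s,-z],1)@T[:3,:3].T+T[:3,3]
    R=Rot.from_quat(o["orientation"]).as_matrix()
    return P@R.T+np.array(o["eef_pos"]),u,v
def fit(t):
    print(len(t),t.mean(0).round(4),t.min(0).round(3),t.max(0).round(3),cv2.minAreaRect(t[:,:2].astype(np.float32)*1000))
E
python3 - <<'E'
from h import *
for i in range(3): 
    o=robot.get_obs();print(o["eef_pos"].round(4),Rot.from_quat(o["orientation"]).as_matrix().round(3).tolist(),o["force"].round(1))
    im,d=robot.get_image("wrist")
P,u,v=wpts(d,o)
fit(P[(P[:,2]>.1)&(P[:,2]<.125)&(abs(P[:,0]-.55)<.025)&(abs(P[:,1]+.125)<.035)])
fit(P[(P[:,2]>.085)&(P[:,2]<.105)&(abs(P[:,0]-.515)<.03)&(abs(P[:,1]+.015)<.045)])
cv2.imwrite("pics/w1.png",cv2.resize(im[:,:,::-1],(800,600)))
E
```

```text
[ 0.5473 -0.1241  0.1665] [[1.0, -0.008, 0.002], [-0.002, 0.003, 1.0], [-0.008, -1.0, 0.003]] [-0.5  0.8 -0.1]
[ 0.5486 -0.1243  0.1692] [[1.0, -0.005, 0.001], [-0.001, 0.002, 1.0], [-0.005, -1.0, 0.002]] [-0.9 -0.1  1.1]
[ 0.5501 -0.1245  0.1713] [[1.0, -0.001, 0.001], [-0.001, 0.0, 1.0], [-0.001, -1.0, 0.0]] [ 0.3 -0.3 -0.1]
845 [ 0.551  -0.125   0.1077] [ 0.545 -0.146  0.1  ] [ 0.557 -0.107  0.11 ] ((551.1826171875, -126.45619201660156), (38.654232025146484, 11.770121574401855), 89.69695281982422)
1281 [ 0.5179 -0.0181  0.0933] [ 0.511 -0.047  0.085] [0.524 0.012 0.096] ((517.2017211914062, -17.504844665527344), (59.505027770996094, 12.776562690734863), 89.45929718017578)
```

View pics/w1.png

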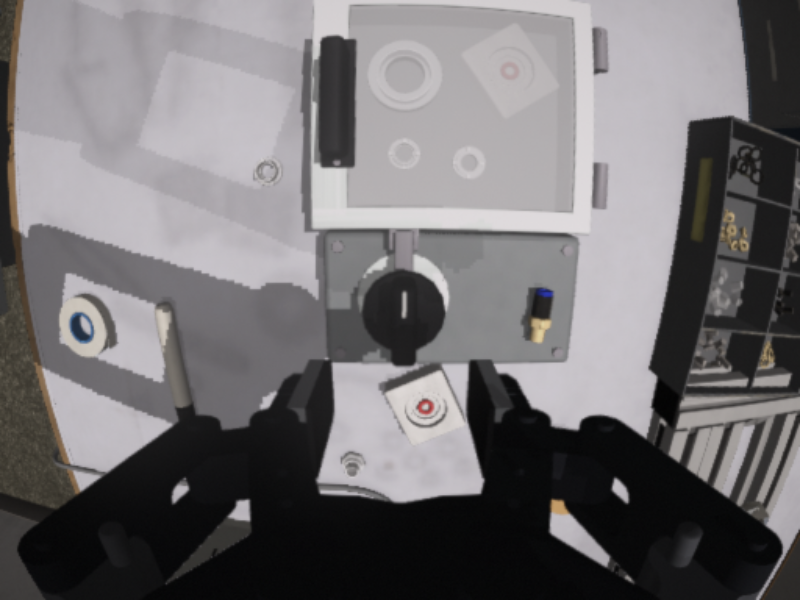

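The wrist picture shows the knob grip bar at (403,320) centred between the jaws, with the fitting at (540,315) clear of the fingers. Now I go down and grip.

Request:
play_rows([
  {"jaw": 0.04, "offset": [0.0005, -0.002, -0.03], "delta_rot": [0, 0, 0]},
  {"jaw": 0.04, "offset": [0.0005, 0, -0.03], "delta_rot": [0, 0, 0]},
  {"jaw": 0.04, "offset": [0, 0, -0.024], "delta_rot": [0, 0, 0]},
  {"jaw": 0.04, "offset": [0, 0, 0], "delta_rot": [0, 0, 0]},
  {"jaw": 0.04, "offset": [0, 0, 0], "delta_rot": [0, 0, 0]},
])

```text
t: 3.15
eef_pos: [0.5525, -0.1268, 0.0893]
orientation: [0.707, 0.001, 0.001, -0.707]
force: [0.6, 1.2, -0.2]
opening: 0.468
```

Request:
play_rows([
  {"jaw": 0.0},
  {"jaw": 0.0},
  {"jaw": 0.0},
  {"jaw": 0.0},
  {"jaw": 0.0},
  {"jaw": 0.0},
], newtons=50)

```text
schema error: expected keys jaw, offset, delta_rot
```

Request:
play_rows([
  {"jaw": 0.0, "offset": [0, 0, 0], "delta_rot": [0, 0, 0]},
  {"jaw": 0.0, "offset": [0, 0, 0], "delta_rot": [0, 0, 0]},
  {"jaw": 0.0, "offset": [0, 0, 0], "delta_rot": [0, 0, 0]},
  {"jaw": 0.0, "offset": [0, 0, 0], "delta_rot": [0, 0, 0]},
  {"jaw": 0.0, "offset": [0, 0, 0], "delta_rot": [0, 0, 0]},
], newtons=50)

```text
t: 3.65
eef_pos: [0.552, -0.1272, 0.0882]
orientation: [0.707, 0.0, 0.001, -0.707]
force: [-1.4, -1.6, 3.0]
opening: 0.123
```

Request:
play_rows([
  {"jaw": 0.0, "offset": [0, 0, -0.003], "delta_rot": [0, 0, 0]},
  {"jaw": 0.0, "offset": [0, 0, -0.003], "delta_rot": [0, 0, 0]},
  {"jaw": 0.0, "offset": [0, 0, -0.0015], "delta_rot": [0, 0, 0]},
  {"jaw": 0.0, "offset": [0, 0, 0], "delta_rot": [0, 0, 0]},
  {"jaw": 0.0, "offset": [0, 0, 0], "delta_rot": [0, 0, 0]},
  {"jaw": 0.0, "offset": [0, 0, 0], "delta_rot": [0, 0, 0]},
])

```text
t: 4.25
eef_pos: [0.5523, -0.1273, 0.0828]
orientation: [0.707, 0.0, 0.001, -0.707]
force: [-9.8, 0.6, 23.9]
opening: 0.125
```

Request:
play_rows([
  {"jaw": 0.0, "offset": [-0.001, 0, 0], "delta_rot": [0, 0, 0.13]},
  {"jaw": 0.0, "offset": [0, 0, 0], "delta_rot": [0, 0, 0.13]},
  {"jaw": 0.0, "offset": [0, 0, 0], "delta_rot": [0, 0, 0.13]},
  {"jaw": 0.0, "offset": [0, 0, 0], "delta_rot": [0, 0, 0]},
])

```text
t: 4.65
eef_pos: [0.5525, -0.1271, 0.0829]
orientation: [0.694, 0.139, -0.137, -0.693]
force: [-4.7, 1.4, 19.5]
opening: 0.126
```

```bash
python3 - <<'E'
from h import *
o=robot.get_obs();print(o["eef_pos"].round(4),Rot.from_quat(o["orientation"]).as_matrix()[:,0].round(3),o["force"].round(1),o["ft_torque"].round(2),o["opening"])
im,d=robot.get_image("wrist")
cv2.imwrite("pics/w2.png",im[:,:,::-1])
E
```

```text
[ 0.5525 -0.1271  0.0829] [0.924 0.383 0.004] [-4.7  1.4 19.5] [ 0.33  0.75 -0.02] 0.12619268630836233
```

View pics/w2.png

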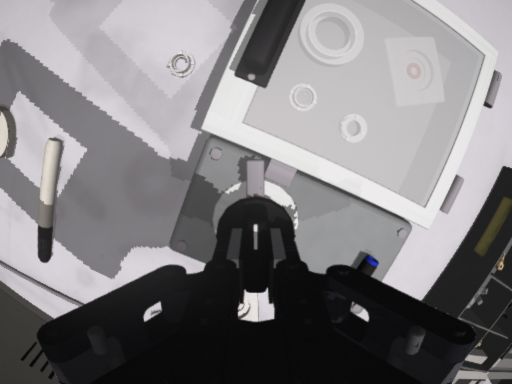

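The knob has turned with the gripper: the steel finger at (255,175) is off the tongue at (280,168). I'll turn on to the stop.

Request:
play_rows([
  {"jaw": 0.0, "offset": [0, 0, 0], "delta_rot": [0, 0, 0.13]},
  {"jaw": 0.0, "offset": [0, 0, 0], "delta_rot": [0, 0, 0.13]},
  {"jaw": 0.0, "offset": [0, 0, 0], "delta_rot": [0, 0, 0.13]},
  {"jaw": 0.0, "offset": [0, 0, 0], "delta_rot": [0, 0, 0.13]},
  {"jaw": 0.0, "offset": [0, 0, 0], "delta_rot": [0, 0, 0.13]},
  {"jaw": 0.0, "offset": [0, 0, 0], "delta_rot": [0, 0, 0.13]},
  {"jaw": 0.0, "offset": [0, 0, 0], "delta_rot": [0, 0, 0.1]},
  {"jaw": 0.0, "offset": [0, 0, 0], "delta_rot": [0, 0, 0]},
])

```text
t: 5.5
eef_pos: [0.5531, -0.1263, 0.0829]
orientation: [0.57, 0.422, -0.418, -0.568]
force: [-1.4, 4.0, 18.0]
opening: 0.125
```

Request:
play_rows([
  {"jaw": 0.0, "offset": [0, 0, 0], "delta_rot": [0, 0, 0.06]},
  {"jaw": 0.0, "offset": [0, 0, 0.003], "delta_rot": [0, 0, 0]},
  {"jaw": 0.0, "offset": [0, 0, 0.003], "delta_rot": [0, 0, 0]},
  {"jaw": 0.0, "offset": [0, 0, 0.002], "delta_rot": [0, 0, 0]},
  {"jaw": 0.0, "offset": [0, 0, 0], "delta_rot": [0, 0, 0]},
  {"jaw": 0.0, "offset": [0, 0, 0], "delta_rot": [0, 0, 0]},
])

```text
t: 6.1
eef_pos: [0.5527, -0.1261, 0.0886]
orientation: [0.558, 0.437, -0.434, -0.556]
force: [6.6, 3.2, 3.7]
opening: 0.128
```

```bash
python3 - <<'E'
from h import *
o=robot.get_obs();x=Rot.from_quat(o["orientation"]).as_matrix()[:,0];print(o["eef_pos"].round(4),np.arctan2(x[1],x[0]),o["force"].round(1),o["ft_torque"].round(2),o["opening"])
im,d=robot.get_image("wrist")
cv2.imwrite("pics/w3.png",im[:,:,::-1])
E
```

```text
[ 0.5527 -0.1261  0.0886] 1.3277478262893652 [6.6 3.2 3.7] [ 0.66 -1.03 -0.55] 0.12760559952497547
```

View pics/w3.png

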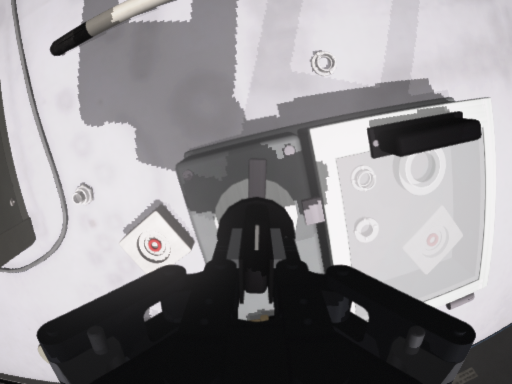

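The knob is at its stop: the gripper is at 1.33 rad, the finger points forward at (257,175), and the knob has sprung up. I'll release it, rise, and move over the bar (0.517,-0.017).

Request:
play_rows([
  {"jaw": 0.04, "offset": [0, 0, 0], "delta_rot": [0, 0, 0]},
  {"jaw": 0.04, "offset": [0, 0, 0], "delta_rot": [0, 0, 0]},
  {"jaw": 0.04, "offset": [0, 0, 0], "delta_rot": [0, 0, 0]},
  {"jaw": 0.04, "offset": [0, 0, 0.03], "delta_rot": [0, 0, 0]},
  {"jaw": 0.04, "offset": [0, 0, 0.04], "delta_rot": [0, 0, 0]},
  {"jaw": 0.04, "offset": [-0.003, 0.012, 0.01], "delta_rot": [0, 0, -0.13]},
  {"jaw": 0.04, "offset": [-0.003, 0.012, 0], "delta_rot": [0, 0, -0.13]},
  {"jaw": 0.04, "offset": [-0.003, 0.012, 0], "delta_rot": [0, 0, -0.13]},
])

```text
t: 6.95
eef_pos: [0.5412, -0.0906, 0.1681]
orientation: [0.632, 0.318, -0.318, -0.631]
force: [0.9, 0.4, 0.1]
opening: 0.465
```

Request:
play_rows([
  {"jaw": 0.04, "offset": [-0.004, 0.012, 0], "delta_rot": [0, 0, -0.13]},
  {"jaw": 0.04, "offset": [-0.004, 0.012, 0], "delta_rot": [0, 0, -0.13]},
  {"jaw": 0.04, "offset": [-0.004, 0.012, 0], "delta_rot": [0, 0, -0.13]},
  {"jaw": 0.04, "offset": [-0.004, 0.012, 0], "delta_rot": [0, 0, -0.13]},
  {"jaw": 0.04, "offset": [-0.004, 0.012, 0], "delta_rot": [0, 0, -0.13]},
  {"jaw": 0.04, "offset": [-0.004, 0.012, 0], "delta_rot": [0, 0, -0.13]},
  {"jaw": 0.04, "offset": [0, 0, 0], "delta_rot": [0, 0, -0.13]},
  {"jaw": 0.04, "offset": [0, 0, 0], "delta_rot": [0, 0, -0.025]},
])

```text
t: 7.75
eef_pos: [0.5168, -0.0184, 0.1673]
orientation: [-0.707, -0.001, 0.001, 0.707]
force: [0.2, -0.0, -0.2]
opening: 0.473
```

```bash
python3 - <<'E'
from h import *
robot.get_image("wrist");robot.get_image("wrist")
o=robot.get_obs();print(o["eef_pos"].round(4),Rot.from_quat(o["orientation"]).as_matrix().round(3).tolist(),o["force"].round(1))
im,d=robot.get_image("wrist")
P,u,v=wpts(d,o)
fit(P[(P[:,2]>.086)&(P[:,2]<.105)&(abs(P[:,0]-.515)<.03)&(abs(P[:,1]+.015)<.045)])
fit(P[(P[:,2]>.103)&(P[:,2]<.125)&(abs(P[:,0]-.55)<.035)&(abs(P[:,1]+.125)<.035)])
cv2.imwrite("pics/w4.png",im[:,:,::-1])
E
```

```text
[ 0.5171 -0.0188  0.1675] [[1.0, -0.001, -0.006], [0.006, -0.0, 1.0], [-0.001, -1.0, -0.0]] [-0.2  0.4  0.5]
1159 [ 0.517  -0.0147  0.0937] [ 0.511 -0.046  0.087] [0.523 0.013 0.096] ((517.1707763671875, -16.46949577331543), (11.50048542022705, 59.09134292602539), 0.06957125663757324)
35 [ 0.5366 -0.1174  0.1049] [ 0.532 -0.12   0.103] [ 0.543 -0.116  0.108] ((537.6100463867188, -117.43299102783203), (11.284048080444336, 3.4085419178009033), 4.643527507781982)
```

View pics/w4.png

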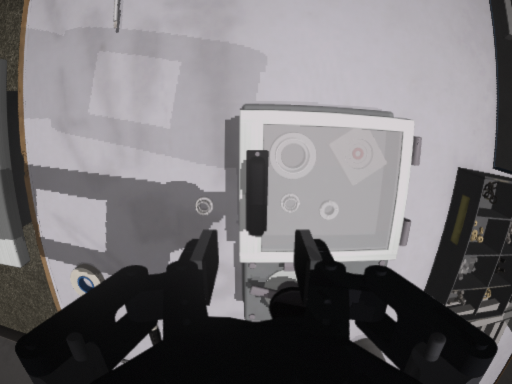

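The bar at (257,192) lies midway between the jaws and square to them. I'll go down and grip at 80 N.

Request:
play_rows([
  {"jaw": 0.04, "offset": [0, 0.002, -0.03], "delta_rot": [0, 0, -0.006]},
  {"jaw": 0.04, "offset": [0, 0, -0.03], "delta_rot": [0, 0, 0]},
  {"jaw": 0.04, "offset": [0, 0, -0.02], "delta_rot": [0, 0, 0]},
  {"jaw": 0.04, "offset": [0, 0, -0.0105], "delta_rot": [0, 0, 0]},
  {"jaw": 0.04, "offset": [0, 0, 0], "delta_rot": [0, 0, 0]},
  {"jaw": 0.04, "offset": [0, 0, 0], "delta_rot": [0, 0, 0]},
])

```text
t: 8.5
eef_pos: [0.518, -0.017, 0.0781]
orientation: [0.707, -0.0, 0.001, -0.707]
force: [-0.1, -0.8, -0.0]
opening: 0.468
```

Request:
play_rows([
  {"jaw": 0.0, "offset": [0, 0, 0], "delta_rot": [0, 0, 0]},
  {"jaw": 0.0, "offset": [0, 0, 0], "delta_rot": [0, 0, 0]},
  {"jaw": 0.0, "offset": [0, 0, 0], "delta_rot": [0, 0, 0]},
  {"jaw": 0.0, "offset": [0, 0, 0], "delta_rot": [0, 0, 0]},
  {"jaw": 0.0, "offset": [0, 0, 0], "delta_rot": [0, 0, 0]},
  {"jaw": 0.0, "offset": [0, 0, 0], "delta_rot": [0, 0, 0]},
], newtons=80)

```text
t: 9.1
eef_pos: [0.5177, -0.0169, 0.0789]
orientation: [0.707, -0.0, 0.001, -0.707]
force: [-4.5, 0.6, 6.5]
opening: 0.118
```

Request:
play_rows([
  {"jaw": 0.0, "offset": [0, 0, 0.001], "delta_rot": [0, 0.007, 0]},
  {"jaw": 0.0, "offset": [0, 0, 0.001], "delta_rot": [0, 0.007, 0]},
  {"jaw": 0.0, "offset": [0, 0, 0.001], "delta_rot": [0, 0.007, 0]},
  {"jaw": 0.0, "offset": [0, 0, 0.001], "delta_rot": [0, 0.007, 0]},
  {"jaw": 0.0, "offset": [0, 0, 0.001], "delta_rot": [0, 0.007, 0]},
  {"jaw": 0.0, "offset": [0, 0, 0.001], "delta_rot": [0, 0.007, 0]},
  {"jaw": 0.0, "offset": [0, 0, 0], "delta_rot": [0, 0, 0]},
  {"jaw": 0.0, "offset": [0, 0, 0], "delta_rot": [0, 0, 0]},
])

```text
t: 9.9
eef_pos: [0.5182, -0.0169, 0.0839]
orientation: [0.707, -0.015, -0.014, -0.707]
force: [5.2, -2.3, -4.3]
opening: 0.116
```

Request:
play_rows([
  {"jaw": 0.0, "offset": [0, 0, 0.0015], "delta_rot": [0, 0.011, 0]},
  {"jaw": 0.0, "offset": [0.0005, 0, 0.0015], "delta_rot": [0, 0.011, 0]},
  {"jaw": 0.0, "offset": [0, 0, 0.0015], "delta_rot": [0, 0.011, 0]},
  {"jaw": 0.0, "offset": [0.0005, 0, 0.0015], "delta_rot": [0, 0.011, 0]},
  {"jaw": 0.0, "offset": [0, 0, 0.0015], "delta_rot": [0, 0.011, 0]},
  {"jaw": 0.0, "offset": [0.0005, 0, 0.0015], "delta_rot": [0, 0.011, 0]},
  {"jaw": 0.0, "offset": [0, 0, 0.0015], "delta_rot": [0, 0.011, 0]},
  {"jaw": 0.0, "offset": [0.0005, 0, 0.0015], "delta_rot": [0, 0.011, 0]},
])

```text
t: 10.7
eef_pos: [0.5203, -0.0169, 0.0958]
orientation: [0.706, -0.046, -0.045, -0.705]
force: [4.2, -3.3, -4.9]
opening: 0.119
```

Request:
play_rows([
  {"jaw": 0.0, "offset": [0, 0, 0], "delta_rot": [0, 0, 0]},
  {"jaw": 0.0, "offset": [0, 0, 0], "delta_rot": [0, 0, 0]},
  {"jaw": 0.0, "offset": [0, 0, 0], "delta_rot": [0, 0, 0]},
  {"jaw": 0.0, "offset": [0, 0, 0], "delta_rot": [0, 0, 0]},
])

```text
t: 11.1
eef_pos: [0.5203, -0.0169, 0.0958]
orientation: [0.706, -0.046, -0.044, -0.705]
force: [5.7, -1.7, -5.1]
opening: 0.12
```

```bash
python3 - <<'E'
from h import *
o=robot.get_obs();R=Rot.from_quat(o["orientation"]).as_matrix();print(o["eef_pos"].round(4),R.round(3).tolist(),o["force"].round(1),o["ft_torque"].round(2),o["opening"])
im,d=robot.get_image("wrist");P,u,v=wpts(d,o)
f=P[(abs(P[:,1]-.045)<.007)&(P[:,0]>.49)&(P[:,0]<.665)&(P[:,2]>.04)]   # left frame bar of the lid
for a in np.arange(.49,.66,.015):
    q=f[(f[:,0]>=a)&(f[:,0]<a+.015)]
    if len(q):print(round(a,3),len(q),np.percentile(q[:,2],[10,50,90]).round(4))
cv2.imwrite("pics/w5.png",im[:,:,::-1])
im,d=robot.get_image("side");cv2.imwrite("pics/s5.png",cv2.resize(im[160:310,220:370,::-1],(600,600)))
k=robot.outline_of("knob_grip","side")
Q,_,_=pts("side",d);fit(Q[(Q[:,2]>.1)&(abs(Q[:,0]-.551)<.03)&(abs(Q[:,1]+.127)<.03)&(Q[:,2]<.115)])
E
```

```text
[ 0.5203 -0.0169  0.0958] [[0.992, -0.127, 0.002], [-0.002, -0.0, 1.0], [-0.127, -0.992, -0.001]] [ 5.7 -1.7 -5.1] [-0.44 -1.52 -0.13] 0.11994423265418627
0.49 31 [0.0839 0.0846 0.0849]
0.505 740 [0.0826 0.0836 0.0848]
0.52 738 [0.0807 0.0819 0.0829]
0.535 717 [0.0788 0.0801 0.0812]
0.55 680 [0.077  0.0783 0.0794]
0.565 624 [0.0754 0.0766 0.0777]
0.58 559 [0.0737 0.0749 0.076 ]
0.595 504 [0.072  0.0731 0.0742]
0.61 448 [0.0703 0.0714 0.0725]
0.625 385 [0.0686 0.0697 0.0708]
0.64 346 [0.0668 0.068  0.069 ]
0.655 51 [0.0655 0.0668 0.0679]
104 [ 0.5502 -0.1285  0.1074] [ 0.531 -0.137  0.1  ] [ 0.569 -0.116  0.112] ((551.2063598632812, -126.88147735595703), (12.284109115600586, 38.777015686035156), 74.80561065673828)
```

View pics/s5.png

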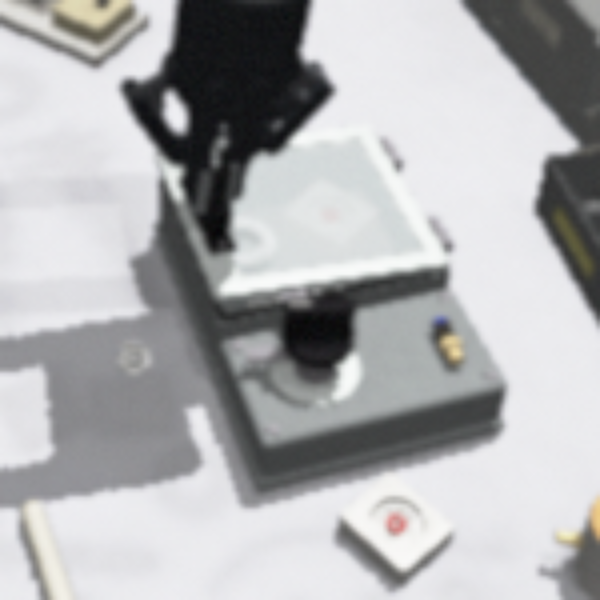

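The side view shows the lid held open at the bar, the knob turned, and the fitting, block and cap in place. The lid slope is 0.115 rad (about 18 mm at the front edge) and the knob is at 75° (1.3 rad).

```bash
python3 -c "
from station import robot
print(robot.hand_in())"
```

```text
the job is handed in; nothing more can be done
None
```

I pressed the lock knob down, turned it counter-clockwise to its stop, let it spring up and released it. I then gripped the lid's bar at 80 N and lifted it about 18 mm at 1 to 1.5 mm per step. I handed in at about 11 s of the 48 s with the lid still held; the hand-in gave no verdict.

- **Lid:** from wrist depth it was open about 0.115 rad, roughly 18 mm at the front edge. The gripper's own tilt read 0.127 rad, a small disagreement, but both are within 0.065 to 0.2 rad. The arm's pose was the same at two readings 0.4 s apart.
- **Knob:** from side depth it stood at about 75° (1.3 rad), at its stop and sprung up.
- **Grip:** the fingers were closed on the bar, opening 0.12, with about 5 N pulling down.
- **Seal:** I saw no clear seal peak. Force was read only at the end of each call, and it was about 4 N once the lid had risen 5 mm.
- **Bystanders:** the fitting, test block, cap and marker looked untouched in the last side view. I did not re-check the screwdriver and oil bottle; the arm never went near them after its first move.

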